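# Locking a frame moulding in the joining fixture

### The arm

A 6-joint arm with a two-finger parallel gripper is mounted at the origin on the work surface. World frame = base frame: x ahead of the robot, y to its left, z up, the work surface at z = 0. Lengths are in m, angles in degrees, forces in N, time in s.
With the tool pointing down it reaches from about 0.35 to 0.875 m from the base axis. Payload 4.2 kg.
Tool frame: the origin (TCP) lies at the very end of the fingers, on their centre line; the grasp point (between the pads) lies 19 mm behind it (r.grip_point_offset is the distance from the TCP to the grasp point, in m); z points along the fingers, y is the line along which they close (so a half turn about z gives the same grasp; the last joint's range is limited). The gripper opens to 87 mm and grips with 3 to 60 N. Pads are 19 mm wide; open, the fingers measure 117 mm over their backs; the gripper's body (75 mm by 190 mm) begins 51 mm behind the grasp point.
Start: joints at [81.051, 22.042, 0.453, 0, -68.411, -14.817], TCP at [0.252, 0.572, 0.223] pointing down, gripper open.
Joint ranges: [-179.83, 179.83], [-69.29, 118.12], [-61.27, 80.66], [-181.25, 117.63], [-171.15, -9.14], [-177.46, 177.46]. Speed limits (degrees/s): [159.86, 159.86, 180, 180, 180, 180].

### API

Orientations are given as a 3x3 rotation matrix whose columns are the frame's x, y, z axes.
In Python, from station import r, cams gives the robot as it stands. The module is installed in compiled form; this text tells all that it offers.
- The arm moves only by the shell command python3 -m handwheel 'ROWS'. ROWS is JSON, a list that holds one entry, the list of rows, each a list of 7 numbers: the turn, a rotation vector about the tool's x, y, z in units of 6 degrees (1.0 is 6 degrees), then the shift along the tool's x, y, z in m, then the finger opening in m, from 0 to 0.087. In form: [[[ax, ay, az, x, y, z, jaw], ...]]. A call has 1 to 12 rows; each row shifts and turns the commanded pose from where the row before left it, along the tool's axes as they then stand; what a row does not reach is not made up. A row lasts 1/10 s, in which the tool goes at most 50 mm and 8.59 degrees, less where a joint would pass 70% of its speed; a pose out of reach is approached as far as the arm can. A call with a gripper value outside its range is refused whole. The fingers move at their own pace and stop on an object; the grip force is fixed at half the most. Time passes only in rows, so rows that do not move let the fingers close. It gives the time, the measured TCP pose, the force, the opening and the grip force at its end, in the units of the state.
- r.sense(): the state, without advancing time (a new reading comes with each control period).
- cams.capture(name): name is "scene" or "top" or "wrist"; returns the picture (420x560x3 uint8, red, green, blue); there is no depth.
- cams.get_calibration(name): a dict with "camera_matrix" (3x3 intrinsics, pixels), "rvec" (rotation vector, rad) and "tvec" (3), from world to camera coordinates, as OpenCV has them; the wrist camera has in their place "T_tool_cam" (4x4, takes a point from camera to tool coordinates, whose origin is the TCP and whose axes are the flange's). Camera axes: x right, y down, z forward; pixel columns grow to the right and rows downward; lengths in m; the calibration is good to about 2 mm. The wrist camera is an equidistant fisheye: a pixel r from the principal point sees the ray r / f radians off the axis. A picture is of the moment at which its call begins: read the wrist's pose just before it. get_calibration takes no time and is no camera call.
- r.finish_job(): hands the job in; it is judged then, once.
The state is a dict: "time_s": time; "joints": joint angles; "joint_velocities": joint speeds; "effort": joint torques, N m; "tcp_pos": TCP position; "ee_rot": TCP orientation; "wrist_force": force on the tool from outside, world axes, zero at the start; "moment": the same for the moment, N m; "gripper_width": opening from 0.0 (shut) to 1.0 (fully open); "gripper_force": force on a finger pad.
Only numpy, scipy, OpenCV 4.12 (cv2) and the standard library are available. Lean on these libraries where they do the work, as an engineer would, in place of code of your own. Each camera call takes 0.05 s, during which the arm holds its last target. There are 200 camera calls.

### The job

Push the loose mitred moulding across the steel plate until its long edge lies flat against the fence, without shifting it sideways along the fence, then push the lever on the grey box round from its open end, past the first click, all the way to the second stop, so that the hold-down foot clamps the moulding. Only push with the fingertips: do not pick up or tip the moulding, and leave the brass tin, card box, white jar and tape roll around the work where they are.

Things in the scene. Friction and masses are not known exactly. Their poses are not given: they have to be found in the camera images.
- stick_center (a point): Centre (half-way up) of the loose moulding, a pale wood strip with mitred ends on the steel plate, 34 mm wide, 26 mm high. y runs along it; x points across it to its long outer edge (236 mm), which faces the fence; z up. The short inner edge (168 mm, on the -x side, towards the robot) is an upright face 16 mm high; 9 mm behind it the top steps up to 26 mm.
- stick: The same moulding, 0.14 kg: its origin lies at the centre of its underside, axes as for stick_center. It starts 43 to 68 mm short of the fence, up to 10 mm off the fence's middle and turned up to 0.15 rad to it, and slides easily on the plate.
- fence_mid (a point): Middle of the fence's working face, at the plate's upper surface, 12 mm above the bench. The fence is an upright aluminium bar, 270 mm long, 30 mm high. x points square into the fence, away from the moulding; y along it, z up. When home, the moulding's centre is 17 mm from here on the -x side, 13 mm above.
- fixture: The fixed joining fixture: dark steel plate 220 by 300 by 12 mm carrying the fence and, at the fence's +y end, a grey hold-down head: 40 mm wide, centred 85 mm along the fence from its middle, top 89 mm above the bench, reaching 30 mm out in front of the fence's face. The middle is open from above. Origin on the bench, 45 mm in front of the fence's face; x towards the fence.
- foot: Black rubber hold-down foot, a disc 16 mm across under the head of the fixture; origin at the centre of its underside, 14 mm in front of the fence's face, 85 mm along it. The lever lowers it: 12 mm above the moulding when open, pressing on it with about 3 N when the lever is at the second stop. The moulding must be home under it first.
- lever (a joint): Lever angle, rad: 0 = open, the first end (starts within 0.02 of it); 0.7 = first detent, where it clicks and rests; 1.4 = second stop, a hard end where it clicks home and stays. Growing values turn clockwise seen from above. Between them a spring click resists with up to about 8 N at the knob until the hump (at 0.35 and 1.05), then pulls the lever on into the next position.
- lever_knob (a point): Centre of the lever's knob, an upright black cylinder 24 mm across and 52 mm high on the free end of the flat steel lever arm, 100 mm from the pivot; it spans 63 to 115 mm above the bench (this point 89 mm). Push it sideways, round the pivot.
- lever_pivot (a point): Pivot of the lever, on its upright axis, at the top of the grey box (50 mm above the bench). x points away from the robot, z up. In this frame the direction from pivot to knob, counter-clockwise from +x, is pi + 0.7 - (lever value): the arm points towards the robot and the knob sweeps from the -y side (robot's right) to the +y side.
- lever_box: The fixed grey lever box, 180 (x) by 200 (y) by 50 mm, to the left or the right of the fixture; origin on the bench under its centre. The lever moves over its top, with a bright curved strip and three dark dimples under the knob's path (open, first detent, second stop); two steel stop pins beside the arm end 65 mm above the bench.
- wax_tin: Flat brass tin, 44 mm across, 26 mm high, nearest the robot; bystander, origin under its centre.
- nail_box: Small card box 24 by 36 by 16 mm on the plate's front edge; bystander, origin under its centre.
- filler: Small white jar 30 mm across, 45 mm high, behind the fence; bystander, origin under its centre.
- tape: Roll of tape 60 mm across, 20 mm high, in front of the lever box; bystander, origin under its centre.

How it is judged:
By the outcome, as a careful person would: the job done as asked, in the order asked, and still so for the second after the job is handed in, with the robot touching nothing.
It also fails if it takes over 51 s, if anything falls off the work surface, if the arm or the gripper's body presses on something with over 40 N, if the wrist force passes 120 N, or if a joint passes its speed limit or range.

## Working session

There is one attempt and no reset: what is moved stays moved. The work goes in short steps, Python scripts to look and compute and a shell command to move; the robot and the scene stay as the last step left them, time stands still between calls to the robot, and variables do not carry over. Pictures are saved under pics/ and viewed, at most 10 in all, crops included, and the job is handed in when it is done.

```bash
mkdir -p pics; python3 - <<'E'
from station import r,cams
import cv2,numpy as np
for n in("top","scene"):
    im=cams.capture(n); cv2.imwrite(f"pics/{n}0.png",im[:,:,::-1])
    c=cams.get_calibration(n); print(n,{k:np.round(v,4).tolist() for k,v in c.items() if k in("camera_matrix","rvec","tvec")})
s=r.sense(); print(s["time_s"],s["tcp_pos"],np.round(s["ee_rot"],3).tolist(),s["wrist_force"],s["gripper_width"])
E
```

```text
top {'camera_matrix': [[462.5462, 0.0, 277.7868], [0.0, 462.5462, 211.5649], [0.0, 0.0, 1.0]], 'rvec': [2.1762, -2.1855, 0.1299], 'tvec': [-0.0107, 0.5488, 1.0214]}
scene {'camera_matrix': [[443.0592, 0.0, 268.0477], [0.0, 443.0592, 217.2206], [0.0, 0.0, 1.0]], 'rvec': [1.9498, 0.9607, -0.5494], 'tvec': [-0.3395, -0.1327, 1.3283]}
0.1 [0.25165871 0.57152667 0.22158387] [[0.915, -0.403, -0.001], [-0.403, -0.915, -0.002], [0.0, 0.002, -1.0]] [-0.45598549 -0.26765936 -0.40255374] 0.997650849601894
```

View pics/top0.png

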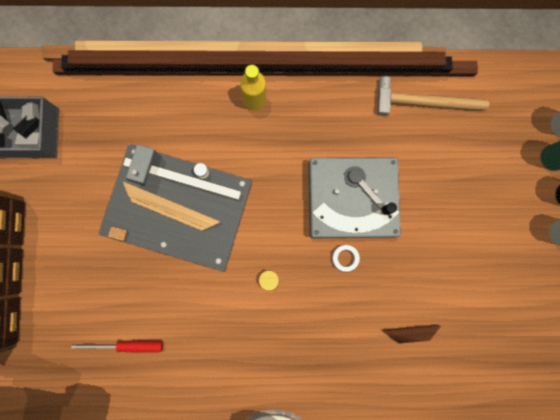

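View pics/scene0.png

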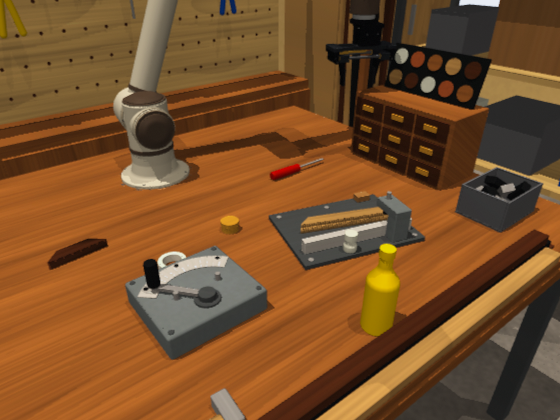

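The top view has the fixture at about (175,205), with the moulding from (125,188) to (217,226) and the fence from (150,172) to (240,195). The lever pivot is near (355,176) and the knob near (390,209). I'll enlarge both areas for precise pixels.

```bash
python3 - <<'E'
import cv2,numpy as np
im=cv2.imread("pics/top0.png")
a=cv2.resize(im[140:275,95:255],None,fx=5,fy=5,interpolation=cv2.INTER_CUBIC)[:600]
def grid(a,x0,y0,f):
    for i in range(0,a.shape[1],10*f):
        cv2.putText(a,str(x0+i//f),(i,10),0,.35,(0,255,255),1); a[:14,i]=(0,255,255)
    for i in range(0,a.shape[0],10*f):
        cv2.putText(a,str(y0+i//f),(0,i+4),0,.35,(0,255,255),1)
    return a
cv2.imwrite("pics/fix.png",grid(a,95,140,5))
b=cv2.resize(im[150:250,300:410],None,fx=6,fy=6,interpolation=cv2.INTER_CUBIC)[:600]
cv2.imwrite("pics/lev.png",grid(b,300,150,6))
E
```

```text
(no output)
```

View pics/fix.png

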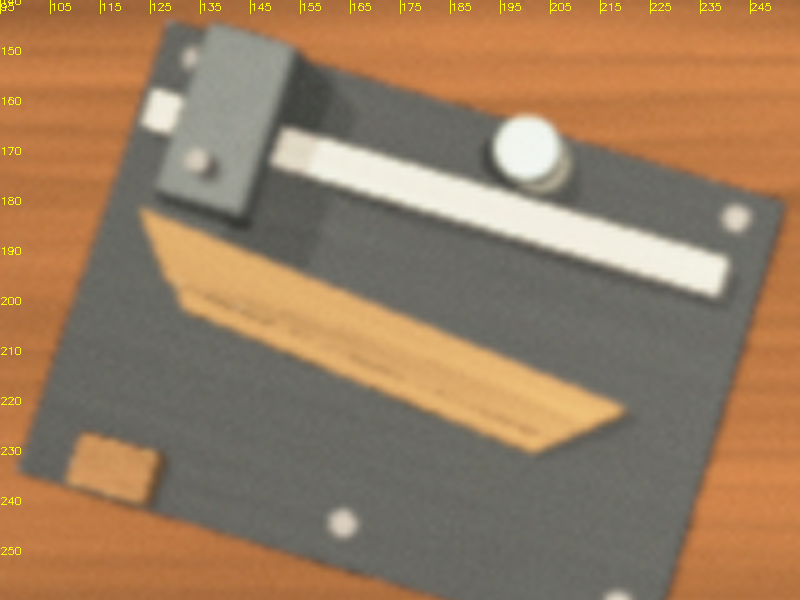

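View pics/lev.png

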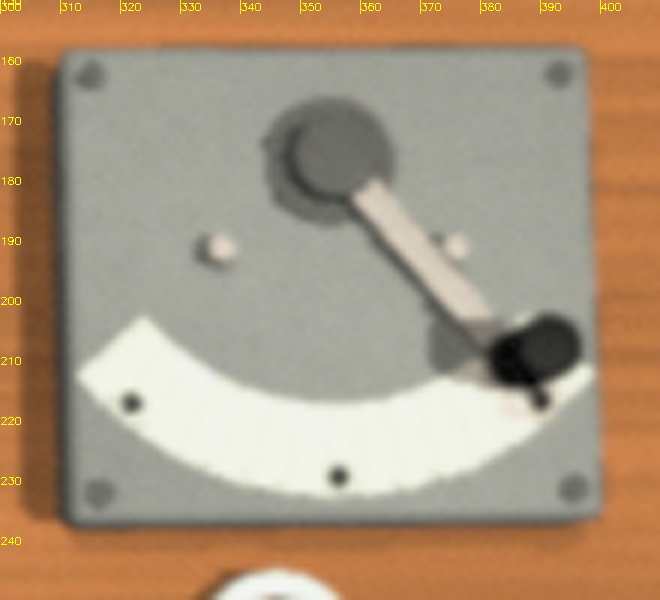

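The crops show the fence's top front edge from about (149.4,173.4) to (239,199.6). The moulding's outer tips are at (123.4,181.6) and (220.4,222.2), and its inner corners at (131.6,201.6) and (201.6,231). The lever dimples are at (321.8,217.2), (356.3,229.3) and (390.2,216.8), with the knob top at (391.5,207.7).

```bash
cat > h.py <<'E'
from station import r,cams
import cv2,numpy as np
C=cams.get_calibration("top");K=C["camera_matrix"];R=cv2.Rodrigues(np.array(C["rvec"],float))[0];t=np.array(C["tvec"],float).ravel()
def w(u,v,z):
    d=R.T@np.linalg.inv(K)@[u,v,1]; o=-R.T@t
    return o+d*(z-o[2])/d[2]
E
python3 - <<'E'
from h import *
P=dict(fR=(239,199.6,.042),fL=(149.4,173.4,.042),oL=(123.4,181.6,.038),oR=(220.4,222.2,.038),iL=(131.6,201.6,.028),iR=(201.6,231,.028),
 d0=(390.2,216.8,.05),d1=(356.3,229.3,.05),d2=(321.8,217.2,.05),knob=(391.5,207.7,.115),piv=(355.8,175.8,.06),plTR=(252,181,.012),plTL=(128,144,.012),plBL=(99,234.4,.012),tin=(269,281,.026),tape=(346,258,.02),box=(117.5,234,.028),jar=(200.4,169.5,.057))
W={k:w(*p) for k,p in P.items()}
for k,v in W.items(): print(k,np.round(v[:2],4))
n=lambda a,b:round(float(np.linalg.norm((W[a]-W[b])[:2])),4)
print("outer",n('oL','oR'),"inner",n('iL','iR'),"plate",n('plTR','plTL'),n('plTL','plBL'),"piv-knob",n('piv','knob'),"d",n('piv','d0'),n('piv','d1'),n('piv','d2'))
fy=W['fL']-W['fR'];yf=np.arctan2(-fy[0],fy[1]);sy=W['oL']-W['oR'];ys=np.arctan2(-sy[0],sy[1])
iy=W['iL']-W['iR'];py=W['plTL']-W['plTR']
print("yaw fence",yf,"plate",np.arctan2(-py[0],py[1]),"stick",ys,np.arctan2(-iy[0],iy[1]))
X=np.array([np.cos(yf),np.sin(yf)]);Y=np.array([-X[1],X[0]])
fm=W['fR'][:2]+Y*.135
pm=(W['plTR']+W['plTL'])[:2]/2
print("fence_mid",fm,"plate top mid in fence frame",(pm-fm)@X,(pm-fm)@Y)
for k in('oL','oR','iL','iR','box','jar','tin'): print(k,'in fence',np.round([(W[k][:2]-fm)@X,(W[k][:2]-fm)@Y],4))
s=r.sense();print(s["joints"])
E
```

```text
fR [0.5745 0.0738]
fL [0.6341 0.2744]
oL [0.6163 0.333 ]
oR [0.5242 0.1154]
iL [0.5723 0.3165]
iR [0.5053 0.1584]
d0 [ 0.534  -0.2628]
d1 [ 0.5064 -0.1864]
d2 [ 0.5336 -0.1102]
knob [ 0.5474 -0.2488]
piv [ 0.6247 -0.186 ]
plTR [0.6214 0.0458]
plTL [0.7087 0.3329]
plBL [0.4995 0.3929]
tin [0.393  0.0074]
tape [ 0.4432 -0.1673]
box [0.4994 0.346 ]
jar [0.64   0.1584]
outer 0.2362 inner 0.1717 plate 0.3001 0.2176 piv-knob 0.0995 d 0.1189 0.1183 0.1185
yaw fence -0.28917282999851346 plate -0.295086475970392 stick -0.40032013989014775 -0.4009151753995536
fence_mid [0.61295565 0.20322653] plate top mid in fence frame 0.05390166281962184 0.0015984663472404972
oL in fence [-0.0338  0.1253]
oR in fence [-0.06   -0.1095]
iL in fence [-0.0712  0.097 ]
iR in fence [-0.0904 -0.0736]
box in fence [-0.1496  0.1045]
jar in fence [ 0.0387 -0.0353]
tin in fence [-0.155  -0.2505]
[ 8.10501843e+01  2.20862573e+01  3.88974257e-01 -2.35723845e-02
 -6.84104179e+01 -1.48160164e+01]
```

```bash
python3 -m handwheel '[[[0,0,-1.2,0,0,0,0.085],[0,0,0,0.037,0.028,0,0.085],[0,0,0,0.037,0.028,0,0.085],[0,0,0,0.037,0.028,0,0.085],[0,0,0,0.037,0.028,0,0.085],[0,0,0,0.037,0.028,0,0.085],[0,0,0,0.037,0.028,0,0.085],[0,0,0,0.037,0.028,0,0.085],[0,0,0,0.037,0.028,0,0.085],[0,0,0,0.035,0.026,0,0.085],[0,0,0,0,0,0,0.085]]]'
cat >> h.py <<'E'
fm=np.array([.61296,.20323]);X=np.array([np.cos(-.291),np.sin(-.291)]);Y=np.array([-X[1],X[0]])
def st():
    s=r.sense();p=s["tcp_pos"];E=np.array(s["ee_rot"]);d=p[:2]-fm
    print("t",s["time_s"],"world",np.round(p,4),"fence xy",np.round([d@X,d@Y],4),"\nyaw x",round(np.arctan2(*E[[1,0],0]),4),"yaw -y",round(np.arctan2(E[0,1],-E[1,1]),4),"z",np.round(E[:,2],3),"F",np.round(s["wrist_force"],2),"w",round(s["gripper_width"],3))
E
python3 -c "from h import *;st()"
```

```text
time_s: 1.2
tcp_pos: [0.4996, 0.2341, 0.2219]
ee_rot: [[0.957, -0.291, -0.001], [-0.291, -0.957, -0.001], [-0.0, 0.002, -1.0]]
wrist_force: [0.2, -0.5, -0.6]
gripper_width: 0.978
gripper_force: 0.0
t 1.2 world [0.4996 0.2341 0.2219] fence xy [-0.1174 -0.003 ] 
yaw x -0.2953 yaw -y -0.2953 z [-0.001 -0.001 -1.   ] F [ 0.17 -0.53 -0.6 ] w 0.978
```

```bash
python3 -m handwheel '[[[0,0,0,0,0,0.045,0.085],[0,0,0,0,0,0.045,0.085],[0,0,0,0,0,0.045,0.085],[0,0,0,0,0,0.027,0.085],[0,1.33,0,0,0,0,0.085],[0,1.33,0,0,0,0,0.085],[0,1.34,0,0,0,0,0.085],[0,0,0,-0.008,0,0.018,0.085],[0,0,0,-0.008,0,0.018,0.085],[0,0,0,0,0,0,0.085]]]'
python3 - <<'E'
from h import *
st();cv2.imwrite("pics/w1.png",np.hstack([cams.capture("top")[140:275,60:280],cams.capture("scene")[120:255,260:480]])[:,:,::-1].repeat(2,0).repeat(2,1)[:,:800])
E
```

```text
time_s: 2.2
tcp_pos: [0.5066, 0.2219, 0.0251]
ee_rot: [[0.917, -0.305, 0.259], [-0.284, -0.952, -0.114], [0.281, 0.031, -0.959]]
wrist_force: [0.1, -1.3, -0.2]
gripper_width: 0.974
gripper_force: 0.0
t 2.2 world [0.5066 0.2219 0.0251] fence xy [-0.1072 -0.0126] 
yaw x -0.3006 yaw -y -0.3097 z [ 0.259 -0.114 -0.959] F [ 0.1  -1.28 -0.2 ] w 0.974
```

View pics/w1.png

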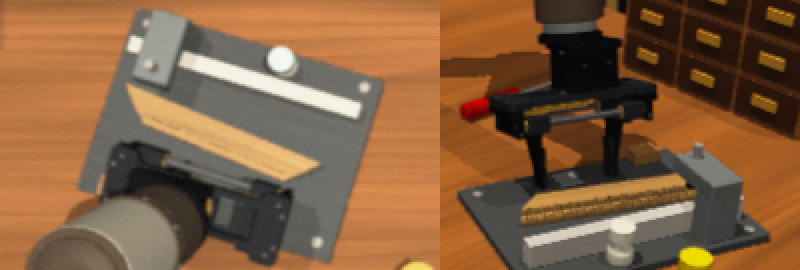

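The left half shows the gripper straddling behind the moulding, clear of the head and nail box. The tilt came out at 16° because the rows were speed-limited, so I'll finish it in smaller rows and correct yaw and y.

```bash
python3 -m handwheel '[[[0,0.6,-0.1,0,-0.003,0,0.085],[0,0.6,-0.1,0,-0.004,0,0.085],[0.1,0,0,0,-0.004,0,0.085],[0.1,0,0,0,0,0,0.085],[0,0,0,0,0,0,0.085]]]'
python3 -c "
from h import *
st();s=r.sense();print(np.round(s['joints'],1));print(np.round(s['ee_rot'],3))"
```

```text
time_s: 2.8
tcp_pos: [0.5177, 0.2299, 0.0305]
ee_rot: [[0.893, -0.291, 0.344], [-0.267, -0.957, -0.117], [0.363, 0.013, -0.932]]
wrist_force: [-0.1, -0.0, 0.4]
gripper_width: 0.976
gripper_force: 0.0
t 2.8 world [0.5177 0.2299 0.0305] fence xy [-0.0989 -0.0018] 
yaw x -0.2908 yaw -y -0.2957 z [ 0.344 -0.117 -0.932] F [-0.14 -0.03  0.44] w 0.976
[ 36.   23.3 -50.9  80.3 -17.5 -40.7]
[[ 0.893 -0.291  0.344]
 [-0.267 -0.957 -0.117]
 [ 0.363  0.013 -0.932]]
```

```bash
python3 -m handwheel '[[[0,0,0,-0.005,0,0.002,0.085],[0,0,0,-0.005,0,0.003,0.085],[0,0,0,0,0,0.003,0.085],[0,0,0,0,0,0,0.085]]]'
python3 -c "
from h import *
st();s=r.sense();print(np.round(s['joints'],1));print(np.round(s['ee_rot'],3))"
```

```text
time_s: 3.2
tcp_pos: [0.5111, 0.2318, 0.0187]
ee_rot: [[0.893, -0.291, 0.343], [-0.266, -0.957, -0.118], [0.363, 0.014, -0.932]]
wrist_force: [-0.1, 0.8, 0.3]
gripper_width: 0.977
gripper_force: 0.0
t 3.2 world [0.5111 0.2318 0.0187] fence xy [-0.1058 -0.0018] 
yaw x -0.2894 yaw -y -0.2949 z [ 0.343 -0.118 -0.932] F [-0.15  0.76  0.25] w 0.977
[ 34.   24.1 -52.1  88.3 -16.9 -47. ]
[[ 0.893 -0.291  0.343]
 [-0.266 -0.957 -0.118]
 [ 0.363  0.014 -0.932]]
```

```bash
python3 -m handwheel '[[[0,0,0,0.0037,0,0.0014,0.085],[0,0,0,0.0037,0,0.0014,0.085],[0,0,0,0.0037,0,0.0014,0.085],[0,0,0,0.0037,0,0.0014,0.085],[0,0,0,0.0037,0,0.0014,0.085],[0,0,0,0.0037,0,0.0014,0.085],[0,0,0,0.0037,0,0.0014,0.085],[0,0,0,0.0037,0,0.0014,0.085],[0,0,0,0.0037,0,0.0014,0.085],[0,0,0,0.0037,0,0.0014,0.085],[0,0,0,0.0019,0,0.0007,0.085],[0,0,0,0,0,0,0.085]]]'
python3 - <<'E'
from h import *
st();print(np.round(r.sense()['joints'],1));cv2.imwrite("pics/p1.png",cv2.resize(np.hstack([cams.capture("top")[140:260,95:255],cams.capture("scene")[170:290,260:420]])[:,:,::-1],None,fx=2.5,fy=2.5,interpolation=cv2.INTER_CUBIC))
E
```

```text
time_s: 4.4
tcp_pos: [0.5504, 0.2196, 0.0187]
ee_rot: [[0.893, -0.29, 0.343], [-0.265, -0.957, -0.118], [0.363, 0.015, -0.932]]
wrist_force: [-0.4, -0.7, 0.6]
gripper_width: 0.975
gripper_force: 0.0
t 4.4 world [0.5504 0.2196 0.0187] fence xy [-0.0647 -0.0023] 
yaw x -0.2886 yaw -y -0.2943 z [ 0.343 -0.118 -0.932] F [-0.36 -0.71  0.57] w 0.975
[ 31.5  26.  -48.6  84.7 -16.3 -40.7]
```

View pics/p1.png

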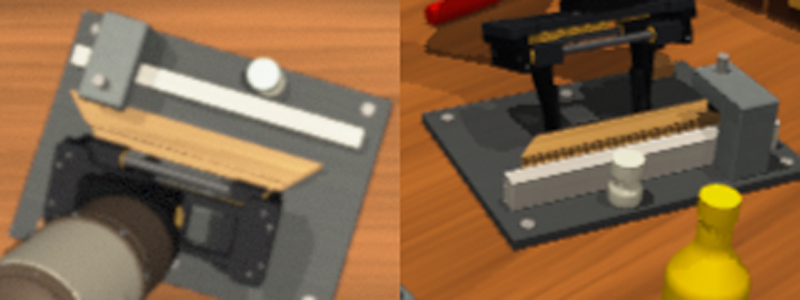

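The moulding is flat and now nearly parallel to the fence, with tips at about (125,177) and (224,206). I'll keep pushing.

```bash
python3 -m handwheel '[[[0,0,0,0.0037,0,0.0014,0.085],[0,0,0,0.0037,0,0.0014,0.085],[0,0,0,0.0037,0,0.0014,0.085],[0,0,0,0.0028,0,0.0011,0.085],[0,0,0,0.0019,0,0.0007,0.085],[0,0,0,0,0,0,0.085]]]'
python3 -c "
from h import *
st()"
python3 -m handwheel '[[[0,0,0,0.0014,0,0.0005,0.085],[0,0,0,0.0014,0,0.0005,0.085],[0,0,0,0,0,0,0.085]]]'
python3 -c "
from h import *
st()"
```

```text
time_s: 5.1
tcp_pos: [0.5665, 0.2147, 0.0189]
ee_rot: [[0.893, -0.29, 0.343], [-0.265, -0.957, -0.118], [0.363, 0.015, -0.932]]
wrist_force: [-0.5, -0.5, 0.0]
gripper_width: 0.972
gripper_force: 0.0
t 5.1 world [0.5665 0.2147 0.0189] fence xy [-0.0478 -0.0024] 
yaw x -0.2886 yaw -y -0.2942 z [ 0.343 -0.118 -0.932] F [-0.46 -0.51  0.  ] w 0.972
time_s: 5.4
tcp_pos: [0.5692, 0.2139, 0.019]
ee_rot: [[0.894, -0.29, 0.343], [-0.265, -0.957, -0.118], [0.362, 0.015, -0.932]]
wrist_force: [-0.3, -0.1, -0.2]
gripper_width: 0.975
gripper_force: 0.1
t 5.4 world [0.5692 0.2139 0.019 ] fence xy [-0.045  -0.0024] 
yaw x -0.2883 yaw -y -0.294 z [ 0.343 -0.118 -0.932] F [-0.25 -0.08 -0.23] w 0.975
```

```bash
for i in 1 2 ; do python3 -m handwheel '[[[0,0,0,0.0010,0,0.0004,0.085],[0,0,0,0.0010,0,0.0004,0.085],[0,0,0,0,0,0,0.085]]]' >/dev/null
python3 -c "
from h import *
st()"; done
```

```text
t 5.7 world [0.5712 0.2132 0.0189] fence xy [-0.0429 -0.0024] 
yaw x -0.2884 yaw -y -0.2941 z [ 0.343 -0.118 -0.932] F [-0.15  0.34 -0.84] w 0.978
t 6.0 world [0.5729 0.2127 0.0188] fence xy [-0.0411 -0.0024] 
yaw x -0.2878 yaw -y -0.2935 z [ 0.343 -0.118 -0.932] F [-0.96  0.12  0.85] w 0.977
```

```bash
for i in 1 2 ; do python3 -m handwheel '[[[0,0,0,0.0010,0,0.0004,0.085],[0,0,0,0.0010,0,0.0004,0.085],[0,0,0,0,0,0,0.085]]]' >/dev/null
python3 -c "
from h import *
st()"; done
```

```text
t 6.3 world [0.5735 0.2126 0.0186] fence xy [-0.0405 -0.0024] 
yaw x -0.2863 yaw -y -0.2918 z [ 0.341 -0.116 -0.933] F [-9.52  1.92  5.43] w 0.977
t 6.6 world [0.5738 0.2125 0.0184] fence xy [-0.0402 -0.0024] 
yaw x -0.2848 yaw -y -0.29 z [ 0.34  -0.115 -0.933] F [-17.83   2.94  13.4 ] w 0.973
```

```bash
python3 -m handwheel '[[[0,0,0,-0.003,0,-0.001,0.085],[0,0,0,-0.0093,0,-0.0036,0.085],[0,0,0,-0.0093,0,-0.0036,0.085],[0,0,0,-0.0093,0,-0.0036,0.085],[0,0,0,0.009,0,-0.023,0.085],[0,0,0,0.013,0,-0.033,0.085],[0,0,0,0.013,0,-0.033,0.085],[0,0,0,0.013,0,-0.033,0.085],[0,-0.6,0,0,0,0,0.085],[0,-0.8,0,-0.04,0,0,0.085],[0,-0.8,0,-0.04,0,0,0],[0,-0.6,0,-0.04,0,0,0]]]'
python3 - <<'E'
from h import *
st();im=cams.capture("top")[:,:,::-1];cv2.imwrite("pics/top2.png",im);cv2.imwrite("pics/p2.png",cv2.resize(im[140:260,95:255],None,fx=5,fy=5,interpolation=cv2.INTER_CUBIC))
E
```

```text
time_s: 7.8
tcp_pos: [0.4384, 0.2559, 0.1052]
ee_rot: [[0.953, -0.293, 0.077], [-0.291, -0.956, -0.04], [0.085, 0.016, -0.996]]
wrist_force: [-0.5, -0.3, 0.7]
gripper_width: 0.871
gripper_force: 0.0
t 7.8 world [0.4384 0.2559 0.1052] fence xy [-0.1823  0.0004] 
yaw x -0.2961 yaw -y -0.2975 z [ 0.077 -0.04  -0.996] F [-0.51 -0.31  0.7 ] w 0.871
```

View pics/p2.png

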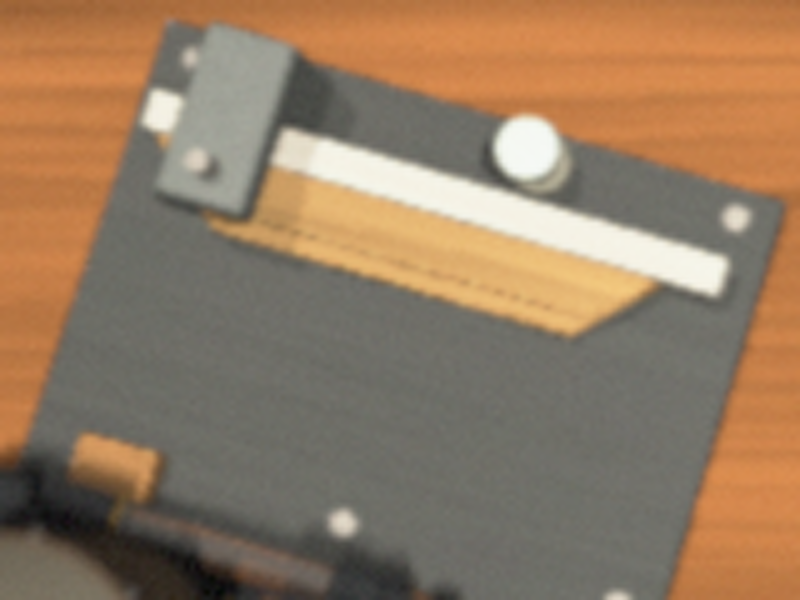

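The moulding lies flush on the fence. It runs under the head, its inner right corner at (210,207), and the nail box and jar are untouched. Next I'll straighten the tool, close the fingers and go to the lever.

```bash
python3 -m handwheel '[[[0,0,0,0,0,-0.04,0],[0,-0.4,0,0,0,-0.04,0],[0,-0.43,0,0,0,-0.02,0],[0,0,-0.95,0,0,0,0],[0,0,-0.95,0,0,0,0],[0,0,-0.95,0,0,0,0],[0,0,0,0,0,0,0]]]'
python3 - <<'E'
from h import *
st();print(np.round(r.sense()['joints'],1))
for p in((226,197.2,.038),(210,207.4,.028)):
    d=w(*p)[:2]-fm;print(d@X,d@Y)
E
```

```text
time_s: 8.55
tcp_pos: [0.4323, 0.2588, 0.205]
ee_rot: [[1.0, 0.002, -0.004], [0.002, -1.0, -0.016], [-0.004, 0.016, -1.0]]
wrist_force: [0.3, -0.0, -0.4]
gripper_width: 0.192
gripper_force: 0.0
t 8.55 world [0.4323 0.2588 0.205 ] fence xy [-0.1891  0.0014] 
yaw x 0.0018 yaw -y 0.0018 z [-0.004 -0.016 -1.   ] F [ 0.26 -0.05 -0.37] w 0.192
[ 49.7  11.4 -17.5   0.5 -61.9  40.2]
-0.0024390815764175526 -0.10511280728239536
-0.03393477867618666 -0.07606365169342108
```

```bash
python3 -m handwheel '[[[0,0,0,0.01,0.048,0,0],[0,0,0,0.01,0.048,0,0],[0,0,0,0.01,0.048,0,0],[0,0,0,0.01,0.048,0,0],[0,0,0,0.01,0.048,0,0],[0,0,0,0.01,0.048,0,0],[0,0,0,0.01,0.048,0,0],[0,0,0,0.01,0.048,0,0],[0,0,0,0.01,0.048,0,0],[0,0,0,0.01,0.048,0,0],[0,0,0,0.01,0.048,0,0],[0,0,0,0.003,0.026,0,0]]]'
```

```text
time_s: 9.75
tcp_pos: [0.5469, -0.298, 0.2129]
ee_rot: [[1.0, -0.003, -0.004], [-0.003, -1.0, -0.016], [-0.004, 0.016, -1.0]]
wrist_force: [0.6, 0.2, -0.3]
gripper_width: 0.008
gripper_force: 0.0
```

```bash
python3 -m handwheel '[[[0,0,0,0,0,0.045,0],[0,0,0,0,0,0.045,0],[0,0,0,0,0,0.040,0],[0,0,0,0,0,0,0]]]'; python3 - <<'E'
from h import *
im=np.hstack([cams.capture("top")[140:270,290:430],cams.capture("scene")[230:360,110:250]])[:,:,::-1]
cv2.imwrite("pics/l1.png",cv2.resize(im,None,fx=2.8,fy=2.8,interpolation=cv2.INTER_CUBIC))
E
```

```text
time_s: 10.15
tcp_pos: [0.5416, -0.2954, 0.0773]
ee_rot: [[1.0, -0.001, -0.017], [-0.001, -1.0, -0.011], [-0.017, 0.011, -1.0]]
wrist_force: [-1.1, 0.8, -0.5]
gripper_width: 0.007
gripper_force: 0.0
```

View pics/l1.png

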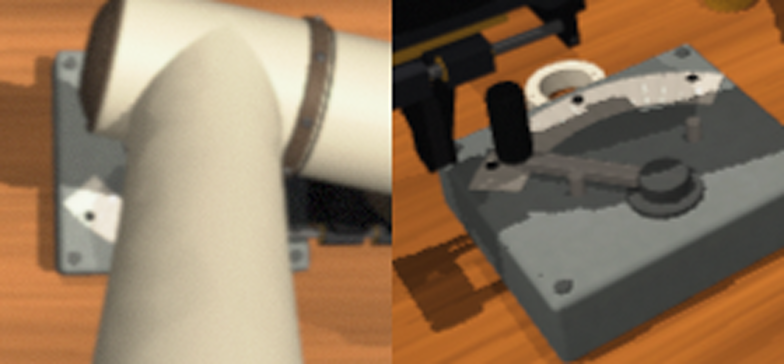

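The scene crop shows the closed fingers at (430,140), on the open-end side of the knob at (507,120). I'll push to the first click.

```bash
python3 -m handwheel '[[[0,0,0,0,-0.007,0,0],[0,0,0,0.002,-0.007,0,0],[0,0,0,-0.001,-0.006,0,0],[0,0,0,-0.004,-0.006,0,0],[0,0,0,-0.004,-0.006,0,0],[0,0,0,-0.003,-0.006,0,0],[0,0,0,-0.003,-0.006,0,0],[0,0,0,-0.002,-0.006,0,0],[0,0,0,0,0,0,0]]]'
python3 -m handwheel '[[[0,0,0,-0.002,-0.006,0,0],[0,0,0,-0.001,-0.006,0,0],[0,0,0,-0.001,-0.006,0,0],[0,0,0,0,-0.006,0,0],[0,0,0,0,-0.006,0,0],[0,0,0,0,0,0,0]]]'
```

```text
time_s: 11.15
tcp_pos: [0.529, -0.2481, 0.0845]
ee_rot: [[1.0, 0.003, -0.006], [0.002, -1.0, -0.018], [-0.006, 0.018, -1.0]]
wrist_force: [-5.0, -7.6, 4.9]
gripper_width: 0.013
gripper_force: 4.0
time_s: 11.75
tcp_pos: [0.5274, -0.2156, 0.0824]
ee_rot: [[1.0, 0.004, -0.003], [0.004, -1.0, -0.016], [-0.003, 0.016, -1.0]]
wrist_force: [-0.2, -0.4, 0.1]
gripper_width: 0.003
gripper_force: 0.0
```

```bash
python3 -m handwheel '[[[0,0,0,-0.002,-0.006,0,0],[0,0,0,0,-0.006,0,0],[0,0,0,0.001,-0.006,0,0],[0,0,0,0.002,-0.006,0,0],[0,0,0,0.002,-0.006,0,0],[0,0,0,0.003,-0.006,0,0],[0,0,0,0.003,-0.006,0,0],[0,0,0,0,0,0,0]]]'
python3 -m handwheel '[[[0,0,0,0.004,-0.006,0,0],[0,0,0,0.004,-0.006,0,0],[0,0,0,0.004,-0.006,0,0],[0,0,0,0.003,-0.005,0,0],[0,0,0,0,0,0,0]]]'
```

```text
time_s: 12.55
tcp_pos: [0.536, -0.1743, 0.0816]
ee_rot: [[1.0, 0.003, -0.003], [0.003, -1.0, -0.016], [-0.003, 0.016, -1.0]]
wrist_force: [0.3, -0.1, -0.9]
gripper_width: 0.004
gripper_force: 0.0
time_s: 13.05
tcp_pos: [0.5517, -0.1508, 0.0812]
ee_rot: [[1.0, 0.004, -0.003], [0.004, -1.0, -0.016], [-0.003, 0.016, -1.0]]
wrist_force: [-0.1, -0.4, -1.1]
gripper_width: 0.007
gripper_force: 0.0
```

```bash
for i in 1 2; do python3 -m handwheel '[[[0,0,0,0.001,-0.0015,0,0],[0,0,0,0.001,-0.0015,0,0],[0,0,0,0,0,0,0]]]' | grep -E "tcp|wrist"; done
```

```text
tcp_pos: [0.5531, -0.1487, 0.0812]
wrist_force: [0.2, 0.3, 0.2]
tcp_pos: [0.555, -0.1457, 0.0812]
wrist_force: [0.0, -0.8, 0.0]
```

```bash
for i in 1 2; do python3 -m handwheel '[[[0,0,0,0,-0.0015,0,0],[0,0,0,0,-0.0015,0,0],[0,0,0,0,0,0,0]]]' | grep -E "tcp|wrist"; done
```

```text
tcp_pos: [0.5549, -0.1449, 0.0812]
wrist_force: [1.0, -10.0, -1.5]
tcp_pos: [0.5549, -0.1445, 0.0813]
wrist_force: [1.1, -20.9, -3.6]
```

It's against the hard stop. I'll back off, lift and check.

```bash
python3 -m handwheel '[[[0,0,0,0,0.006,0,0],[0,0,0,0,0.02,0,0],[0,0,0,0,0.02,0,0],[0,0,0,0,0,-0.04,0],[0,0,0,0,0,-0.04,0],[0,0,0,0,0,-0.04,0],[0,0,0,-0.02,0.045,0,0],[0,0,0,-0.02,0.045,0,0],[0,0,0,-0.02,0.045,0,0],[0,0,0,-0.02,0.045,0,0],[0,0,0,0,0,0,0]]]'; python3 - <<'E'
from h import *
t=cams.capture("top")[:,:,::-1];s=cams.capture("scene")[:,:,::-1]
cv2.imwrite("pics/e.png",np.hstack([cv2.resize(t[130:300,90:430],None,fx=1.17,fy=1.17),cv2.resize(s[170:340,120:440],(400,199))]).repeat(1,0))
a=cv2.resize(t[130:300,90:420],(800,412),interpolation=cv2.INTER_CUBIC);b=cv2.resize(s[185:265,260:430],(400,188),interpolation=cv2.INTER_CUBIC);c=cv2.resize(s[240:340,120:290],(400,188))
cv2.imwrite("pics/e.png",np.vstack([a,np.hstack([b,c])]))
E
```

```text
time_s: 15.35
tcp_pos: [0.4736, -0.3679, 0.2049]
ee_rot: [[1.0, -0.004, -0.003], [-0.004, -1.0, -0.016], [-0.003, 0.016, -1.0]]
wrist_force: [-0.8, 1.0, -0.5]
gripper_width: 0.005
gripper_force: 0.0
```

View pics/e.png

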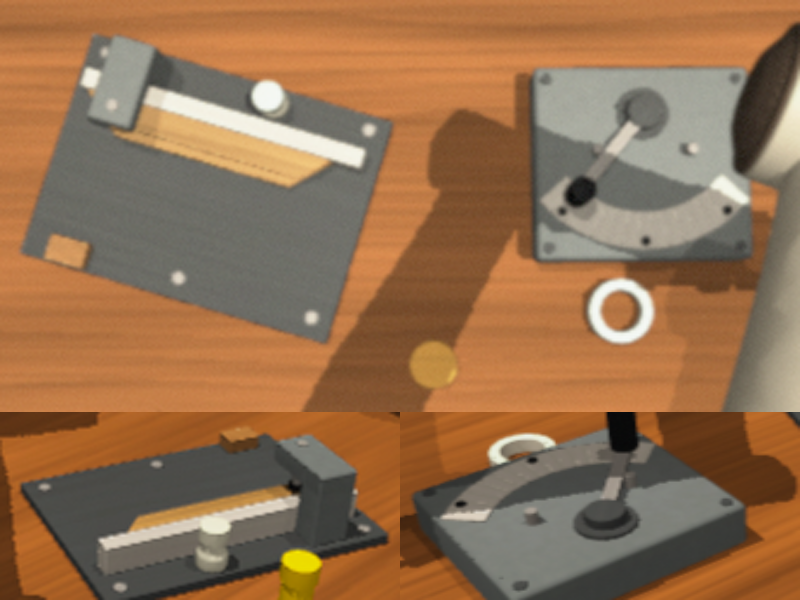

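The lever is at the second stop, with the knob at crop pixel (580,190) by the left dimple and the arm against its pin. The foot is down on the moulding at (293,487), the moulding is flush with the fence, and the bystanders haven't moved.

```bash
python3 -c "
from station import r
print(r.finish_job())"
```

```text
the job is handed in; nothing more can be done
None
```

The moulding is flush against the fence, the lever is at its second stop with the hold-down foot on the moulding, the tin, box, jar and tape are where they were, and the job was handed in after about 15.5 s; the moulding slid about 2 mm along the fence by my camera measurement.

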